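# Seat the portable drive in its sloped dock

## Robot

A 6-joint arm with a two-finger parallel gripper is mounted at the origin on the work surface. World frame = base frame: x ahead of the robot, y to its left, z up, the work surface at z = 0. Lengths are in m, angles in rad, forces in N, time in s.
With the tool pointing down it reaches from about 0.35 to 0.775 m from the base axis. Payload 7.3 kg.
Tool frame: the origin (TCP) lies on the centre line of the jaws, within the pads' length; the fingertips stand 11 mm ahead of it and the grasp point (between the pads) lies 8 mm behind it; y points along the fingers, z is the direction in which the jaws open and shut, and the axes are right-handed (so a half turn about y gives the same grasp; the last joint's range is limited). The gripper opens to 92 mm and grips with 3 to 60 N. Pads are 19 mm wide; open, the fingers measure 130 mm over their backs; the gripper's body (75 mm by 190 mm) begins 47 mm behind the grasp point.
Start: joints at [1.049, 0.342, 1.524, -0, 1.275, -0.146], TCP at [0.193, 0.488, 0.238] pointing down, gripper open.
Joint ranges: [-2.53, 2.53], [-0.77, 2.02], [0.04, 2.7], [-1, 4.14], [0.28, 2.66], [-3.11, 3.11]. Speed limits (rad/s): [2.57, 2.57, 3.14, 3.14, 3.14, 3.14].

## Interface

Orientations are given as [roll, pitch, yaw] about the fixed x, y, z axes, in that order (R = Rz(yaw) Ry(pitch) Rx(roll)).
In Python, from cell import robot, cams gives the robot as it stands.
- The arm moves only by the tool apply_moves, never from a script. Its argument "plan" is a list of rows, each a list of 7 numbers: the shift along the tool's x, y, z in m, then the turn, a rotation vector about the tool's x, y, z in degrees, then the gripper command: -1 is fully open, 1 is shut, values between are in proportion. A call has exactly 5 rows; each row is the pose to reach, as a shift and turn from the pose commanded when the call began, along the tool's axes at that moment; what a row does not reach only later rows make up. A row lasts 1/8 s, in which the tool goes at most 62.5 mm and 10.7 degrees, less where a joint would pass 70% of its speed; a pose out of reach is approached as far as the arm can. A call with a gripper value outside its range is refused whole. The fingers move at their own pace and stop on an object; "squeeze" is the grip in N (left out, the last holds). Time passes only in rows, so rows that repeat a pose let the fingers close, or fill a call up. It gives the time, the measured TCP pose, the force and the opening at its end, in the units of the state.
- robot.observe(): the state, without advancing time (a new reading comes with each control period).
- cams.read_camera(name): name is "scene" or "side" or "wrist"; returns the picture (384x512x3 uint8, blue, green, red); there is no depth.
- cams.calibration(name): a dict with "fx", "fy", "cx", "cy" (pixels), "dist" ([k1, k2, p1, p2, k3] as OpenCV has them; the pictures are not rectified), "extrinsics" (4x4, takes a point from world to camera coordinates); the wrist camera has in their place "T_tool_cam" (4x4, takes a point from camera to tool coordinates, whose origin is the TCP and whose axes are the tool frame's). Camera axes: x right, y up, looking along -z (the intrinsics and any distortion apply to the point x, -y, -z); pixel columns grow to the right and rows downward; lengths in m; the calibration is good to about 2 mm. A picture is of the moment at which its call begins: read the wrist's pose just before it. calibration takes no time and is no camera call.
- robot.hand_in(): hands the job in, once; it reports no verdict.
The state is a dict: "time": time; "qpos": joint angles; "qvel": joint speeds; "joint_efforts": joint torques, N m; "tool_pos": TCP position; "tool_rot": TCP orientation; "contact_force": force on the tool from outside, world axes, zero at the start; "torque": the same for the moment, N m; "opening": finger opening in m.
Only numpy, scipy, OpenCV 4.12 (cv2) and the standard library are available. Lean on these libraries where they do the work, as an engineer would, in place of code of your own. Each camera call takes 0.05 s, during which the arm holds its last target. There are 200 camera calls.

## Task

Lay the aluminium drive flat on the sloping plate of the dock, lengthwise along the plate's longer side, well up the slope and clear of both fences, let go only once it lies on the plate, and let it slide down by itself into the low corner and come to rest. Then push it on down the slope until the stiff connector bar has gone in and the drive is fully home against the end fence, and lean on it there for a moment with about 18 N in all, staying under 25 N. Leave the drive flush in the corner, untouched, and do not disturb the other things on the desk.

Things in the scene. Friction and masses are not known exactly. Their poses are not given: they have to be found in the camera images.
- drive_center (a point): Centre (half-way up) of the portable drive: a ribbed aluminium slab 52 mm (its x) by 100 mm (its y) by 20 mm (its z), about 0.17 to 0.34 kg, lying flat on the desk with z up. Both ends are alike, so either end may go first. The grasp is across the 52 mm width.
- plate: The dock's slick sloping aluminium plate, fixed; origin on its top face at the low locating corner, 37 mm above the desk. x runs in the plate away from the side fence, rising 22 degrees; y away from the end fence, rising 19 degrees; z square to the plate, outward. Top face: x -10 to 140, y -12 to 200 mm. Friction about 0.15: the drive slides down by itself both ways.
- seat (a point): Where the centre of the drive is when fully home: x 26, y 50, z 10 mm in the plate's frame, with the drive's 100 mm side along the plate's y. Same axes as the plate.
- side_stop: Fixed side fence on the plate, same frame as the plate: its inner face is the plane x = 0, from y 14 to 130 mm, 14 mm tall, 10 mm thick.
- end_stop: Fixed low end fence on the plate, same frame as the plate: its inner face is the plane y = 0, from x -10 to 120 mm, 8 mm tall, 12 mm thick; a black housing 22 mm tall stands behind it down to y -38 mm.
- connector: Stiff sliding connector bar above the end fence, x -10 to 114 mm, 9 to 18 mm over the plate. Origin on the plate at x 26; its face is 10 mm further along plate y and starts 7 to 10 mm proud of the fence. It slides along plate y only, takes about 8 N to push in and stays put (no spring). Once its face is level with the fence, the drive bears on the fence: a hard stop.
- powerbank: Bystander, loose: grey power bank slab, 68 x 130 x 16 mm (a look-alike of the drive, but wider, longer, thinner and of plastic). Origin at the centre of its underside.
- earbud_case: Bystander, loose: small rounded white case, 46 x 60 x 24 mm. Origin at the centre of its underside.
- gamepad: Bystander, loose: white game controller, about 105 x 155 x 46 mm. Origin at the centre of its underside.
- mug: Bystander, loose: white mug, 82 mm wide, 95 mm tall, handle on its +y side. Origin at the centre of its underside.
- drink_can: Bystander, loose: aluminium drink can, 66 mm across, 115 mm tall. Origin at the centre of its underside.
Things that resemble listed ones, but are neither listed nor needed, are in the scene too. Leave any turquoise look-alike of the part that bears drive_center alone.

How it is judged:
By the outcome, as a careful person would: the job done as asked, in the order asked, and still so for the second after the job is handed in, with the robot touching nothing.
It also fails if it takes over 67 s, if anything falls off the work surface, if the arm or the gripper's body presses on something with over 40 N, if the wrist force passes 120 N, or if a joint passes its speed limit or range.

## Working session

There is one attempt and no reset: what is moved stays moved. The work goes in short steps, Python scripts to look and compute and a tool call to move; the robot and the scene stay as the last step left them, time stands still between calls to the robot, and variables do not carry over. Pictures are saved under pics/ and viewed, about 8 in all and at most 12, crops included, and the job is handed in when it is done.

Besides the shell and the picture viewer there is one more tool, called after ">>>" by a JSON object that holds its "op" and its "data". apply_moves: Moves the arm, as the interface text tells. Its arguments: {"type":"object","properties":{"plan":{"type":"array","items":{"type":"array","items":{"type":"number"}}},"squeeze":{"type":"number"}},"required":["plan"]}

```bash
mkdir -p pics; ls
python3 - <<'E'
from cell import robot, cams
import cv2, numpy as np
s=robot.observe(); print(s)
for n in ("scene","side","wrist"):
    cv2.imwrite(f"pics/{n}0.png",cams.read_camera(n)); print(n,cams.calibration(n))
a=cv2.imread("pics/scene0.png");cv2.imwrite("pics/a.png",cv2.resize(a,(800,600),interpolation=3))
b=cv2.imread("pics/side0.png");cv2.imwrite("pics/b.png",cv2.resize(b,(800,600),interpolation=3))
E
```

```text
pics
{'time': 0.0, 'qpos': array([ 1.04898781e+00,  3.42711841e-01,  1.52500889e+00, -2.79814588e-05,
        1.27537923e+00, -1.46005768e-01]), 'qvel': array([-0.00213608,  0.00213752, -0.00146404, -0.00046379, -0.00024421,
        0.00126552]), 'joint_efforts': array([-1.78121936e-03, -4.31237698e+01, -2.44224626e+01,  7.15595065e-02,
        5.59166784e-02, -1.71222337e-04]), 'tool_pos': array([0.19248232, 0.48803085, 0.23705343]), 'tool_rot': array([-1.57229149e+00,  1.92821482e-04, -3.75794721e-01]), 'contact_force': array([-0.13572271,  0.52390704, -0.05847657]), 'torque': array([ 0.02138301, -0.02444016, -0.00438051]), 'opening': 0.09188161729311096}
scene {'fx': 383.7059951681834, 'fy': 383.7059951681834, 'cx': 253.43635159187707, 'cy': 189.3004853683501, 'dist': array([-0.06214471,  0.        ,  0.        ,  0.        ,  0.        ]), 'extrinsics': array([[ 0.75577032,  0.65481148, -0.00575717, -0.42827447],
       [-0.37690253,  0.44216925,  0.81389854,  0.1448668 ],
       [ 0.53549576, -0.61295047,  0.5809785 , -1.5210551 ],
       [ 0.        ,  0.        ,  0.        , 
[... 310 characters left out ...]
4,  0.86753079, -0.16174542],
       [-0.21640127, -0.84043537,  0.49682882, -1.15994553],
       [ 0.        ,  0.        ,  0.        ,  1.        ]])}
wrist {'fx': 265.53386538889663, 'fy': 265.53386538889663, 'cx': 252.8655584409313, 'cy': 188.9120529264307, 'dist': array([-0.05879649,  0.        ,  0.        ,  0.        ,  0.        ]), 'T_tool_cam': array([[-8.11095832e-04, -9.52883695e-01, -3.03334808e-01,
        -8.15805464e-02],
       [ 4.19733181e-04,  3.03334557e-01, -9.52884028e-01,
        -1.46443152e-01],
       [ 9.99999583e-01, -9.00199948e-04,  1.53923510e-04,
         1.35840437e-03],
       [ 0.00000000e+00,  0.00000000e+00,  0.00000000e+00,
         1.00000000e+00]])}
```

View pics/a.png

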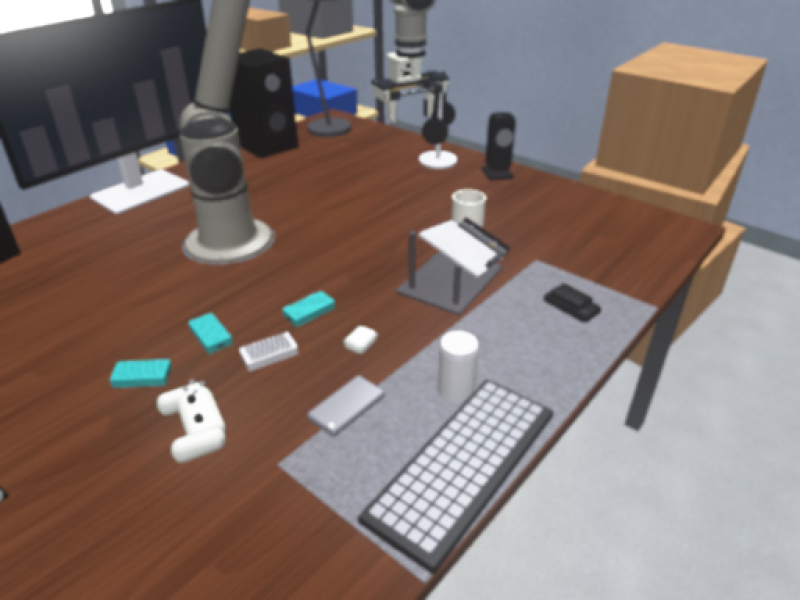

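View pics/b.png

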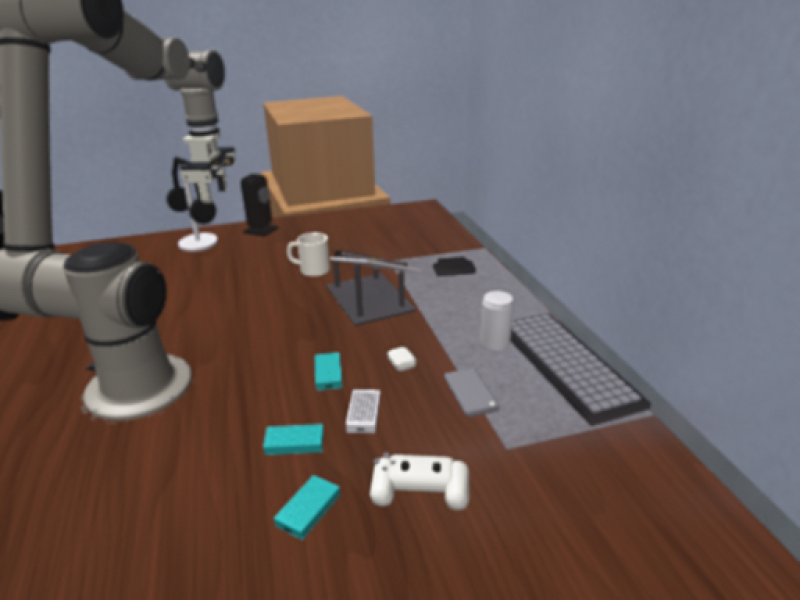

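Candidates for the drive (800-scale scene pixels): ribbed silver slab (268,350), grey power bank (345,403), turquoise look-alikes (210,331), (308,308), (140,373). The ribbed silver one fits the description. Now a close crop of it and the dock.

```bash
cat > h.py <<'E'
import numpy as np, cv2
from scipy.spatial.transform import Rotation as R
from cell import robot, cams
F=np.diag([1,-1,-1.])
def cal(n,state=None):
    c=cams.calibration(n); K=np.array([[c['fx'],0,c['cx']],[0,c['fy'],c['cy']],[0,0,1]])
    if n=='wrist':
        T=np.eye(4);T[:3,:3]=R.from_euler('xyz',state['tool_rot']).as_matrix();T[:3,3]=state['tool_pos']
        E=np.linalg.inv(T@c['T_tool_cam'])
    else: E=c['extrinsics']
    return K,c['dist'],F@E[:3,:3],F@E[:3,3]
def proj(cl,P):
    K,d,r,t=cl; return cv2.projectPoints(np.atleast_2d(np.array(P,float)),cv2.Rodrigues(r)[0],t,K,d)[0][:,0]
def ray(cl,uv):
    K,d,r,t=cl; n=cv2.undistortPoints(np.array(uv,float).reshape(-1,1,2),K,d)[:,0]
    return -r.T@t,np.c_[n,np.ones(len(n))]@r
def onz(cl,uv,z):
    o,v=ray(cl,uv); return o+v*((z-o[2])/v[:,2])[:,None]
def Rot(s): return R.from_euler('xyz',s['tool_rot']).as_matrix()
def platefR(yaw):
    # plate axes: x rises 22deg, y rises 19deg (z comp = sin), yaw = heading of x
    a,b=np.radians([22,19]); zx,zy=np.sin(a),np.sin(b)
    ex=np.array([np.cos(a),0,zx]); y0=-zx*zy/np.cos(a); y1=np.sqrt(1-zy**2-y0**2)
    ey=np.array([y0,y1,zy]); M=np.c_[ex,ey,np.cross(ex,ey)]
    return R.from_euler('z',yaw).as_matrix()@M
def shot(n,name,box=None,size=(800,600)):
    s=robot.observe(); im=cams.read_camera(n); cv2.imwrite(f'pics/{name}_raw.png',im)
    if box: x0,y0,x1,y1=box; im=im[y0:y1,x0:x1]
    cv2.imwrite(f'pics/{name}.png',cv2.resize(im,size,interpolation=cv2.INTER_CUBIC)); np.save(f'pics/{name}.npy',np.r_[s['tool_pos'],s['tool_rot']]); return s
E
python3 - <<'E'
from h import *
k=.64
sc=cal('scene');sd=cal('side')
print(onz(sc,[[268*k,350*k],[345*k,403*k],[308*k,308*k],[210*k,331*k]],.01))
print(onz(sd,[[363*k,410*k],[328*k,371*k]],.01))
print('dock base',onz(sc,[[398*k,290*k],[460*k,311*k],[505*k,265*k]],0),onz(sd,[[328*k,290*k],[355*k,321*k],[413*k,308*k]],0))
a=cv2.imread('pics/scene0.png')[130:230,150:340]; b=cv2.imread('pics/side0.png')[150:285,195:285]
a=cv2.resize(a,(790,416),interpolation=cv2.INTER_CUBIC)
cv2.imwrite('pics/c1.png',a)
E
```

```text
[[ 0.42841325 -0.21738054  0.01      ]
 [ 0.64069158 -0.22038276  0.01      ]
 [ 0.38627228 -0.07504012  0.01      ]
 [ 0.29311889 -0.25672939  0.01      ]]
[[ 0.42739963 -0.21844425  0.01      ]
 [ 0.38486045 -0.07708697  0.01      ]]
dock base [[ 4.78141264e-01  1.08985525e-01  0.00000000e+00]
 [ 6.28569505e-01  1.35350547e-01 -1.11022302e-16]
 [ 6.03253629e-01  3.51041569e-01  0.00000000e+00]] [[0.44578518 0.29440904 0.        ]
 [0.4817893  0.11796131 0.        ]
 [0.63184977 0.13579622 0.        ]]
```

View pics/c1.png

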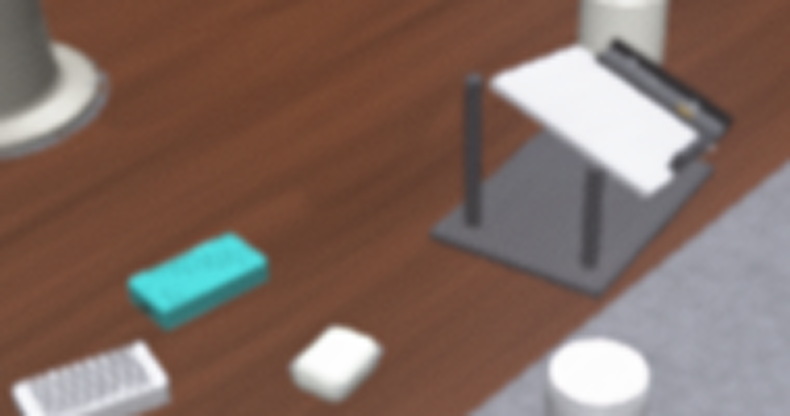

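Silver ribbed slab confirmed as the drive (crop lower-left); the dock's low corner is on the far right, with the housing at (665,85) and side fence stub at (685,155). I'll bring the wrist camera over the dock.

>>> {"op": "apply_moves", "data": {"plan": [[0.05,-0.03,-0.015,0,0,0,-1],[0.1,-0.06,-0.03,0,0,0,-1],[0.15,-0.06,-0.045,0,0,0,-1],[0.205,-0.06,-0.06,0,0,0,-1],[0.26,-0.06,-0.075,0,0,0,-1]]}}

```text
time: 0.78
tool_pos: [0.4081, 0.3219, 0.2977]
tool_rot: [-1.571, 0.0, -0.376]
contact_force: [1.2, 0.9, 0.5]
opening: 0.0918
```

>>> {"op": "apply_moves", "data": {"plan": [[0.05,0,-0.012,0,0,0,-1],[0.1,0,-0.025,0,0,0,-1],[0.135,0,-0.035,0,0,0,-1],[0.135,0,-0.035,0,0,0,-1],[0.135,0,-0.035,0,0,0,-1]]}}

```text
time: 1.4
tool_pos: [0.5192, 0.2414, 0.2974]
tool_rot: [-1.571, 0.001, -0.376]
contact_force: [0.4, 0.5, -0.6]
opening: 0.0913
```

```bash
python3 -c "
from h import *
s=shot('wrist','w1'); print(s['time'],s['tool_pos'],s['tool_rot'],s['qpos'])"
```

```text
1.4 [0.51916612 0.24135644 0.2973768 ] [-1.57106242e+00  1.10763057e-03 -3.75850772e-01] [ 3.01063156e-01  3.95375305e-01  1.27924419e+00  4.88970153e-04
  1.46800325e+00 -8.93932971e-01]
```

View pics/w1.png

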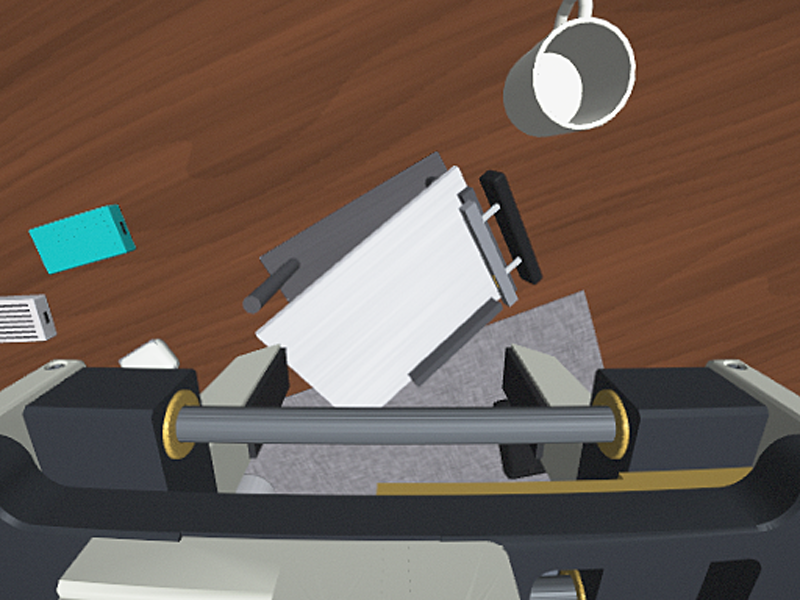

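The wrist view shows the plate: corners (257,335), (345,408), (462,165); side fence (412,380)–(497,300); connector bar (460,205)–(515,305). Fit its pose (origin xy and yaw, z/tilt given) and overlay.

```bash
cat > fit.py <<'E'
from h import *
from scipy.optimize import least_squares
p=np.load('pics/w1.npy'); wc=cal('wrist',dict(tool_pos=p[:3],tool_rot=p[3:]))
sc=cal('scene'); k=.64; q=lambda u,v:[150+u/4.158,130+v/4.16]
ob=[(wc,[257*k,335*k],[140,200,0],1),(wc,[345*k,408*k],[-10,200,0],.5),(wc,[462*k,166*k],[140,-12,0],1),
    (wc,[412*k,377*k],[0,130,14],.5),
    (sc,q(490,82),[140,200,0],1),(sc,q(578,46),[140,-12,0],1),(sc,q(650,193),[-10,200,0],1)]
def pl(v,P): return np.array([v[0],v[1],v[2]])+platefR(v[3])@(np.array(P,float)/1e3)
def res(v): return np.concatenate([w*(proj(c,pl(v,P))[0]-uv) for c,uv,P,w in ob]+[[ (v[2]-.037)*1000]])
f=least_squares(res,[.6,.33,.037,np.pi+.15],loss='soft_l1'); v=f.x
if __name__=='__main__':
    print(v,np.degrees(v[3])); print(res(v).round(1))
    np.save('plate.npy',v)
    for nm,c,im,box,sz in (('ow',wc,cv2.imread('pics/w1_raw.png'),(150,90,360,275),(800,600)),):
        x0,y0,x1,y1=box; s=3.6
        im=cv2.resize(im[y0:y1,x0:x1],None,fx=s,fy=s,interpolation=2)
        def poly(P,col):
            u=np.array([proj(c,pl(v,a))[0] for a in P]); u=((u-[x0,y0])*s+s/2).round().astype(int); cv2.polylines(im,[u],True,col,1)
        poly([[-10,-12,0],[140,-12,0],[140,200,0],[-10,200,0]],(0,0,255))
        poly([[0,14,14],[0,130,14],[-10,130,14],[-10,14,14]],(0,255,0))
        poly([[-10,10-2,18],[114,8,18],[114,8,9],[-10,8,9]],(255,0,0))
        poly([[-10,0,8],[120,0,8],[120,-12,8],[-10,-12,8]],(255,0,255))
        cv2.imwrite('pics/ow.png',im); print(im.shape)
E
python3 fit.py
```

```text
[0.59697758 0.32877635 0.03639449 3.27442582] 187.61078009175094
[-0.2 -1.1  3.7  5.7 -0.8  0.3  0.4  1.2  0.5 -1.4  0.6 -0.6 -0.5 -0.5
 -0.6]
(666, 756, 3)
```

View pics/ow.png

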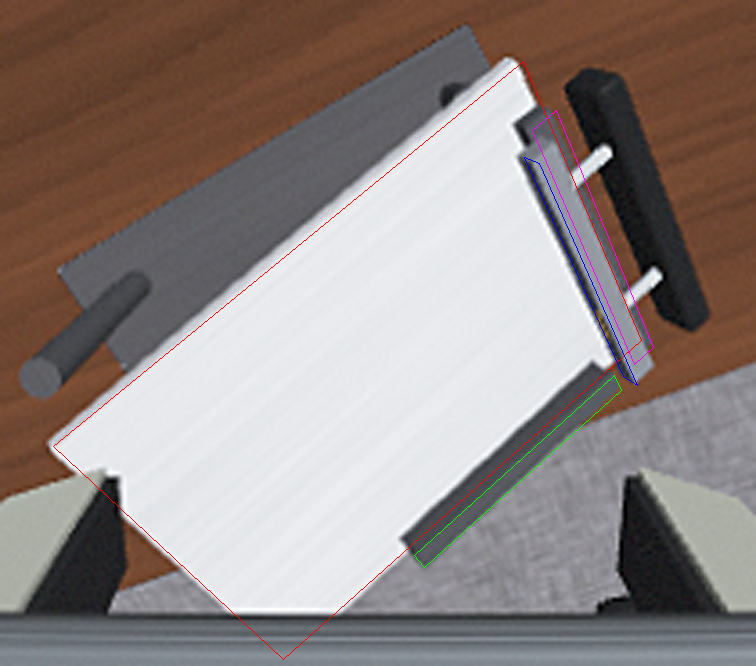

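Overlay is ~2 px off since one corner I used was hidden behind the gripper; I'll refit with better points from this crop.

```bash
cat > fit2.py <<'E'
from fit import *
c=lambda u,v:np.array([150+(u-1.8)/3.6,90+(v-1.8)/3.6])
W=[(wc,c(512,58),[140,-12,0],1),(wc,c(48,444),[140,200,0],1),(wc,c(402,540),[0,130,0],.7),(wc,c(593,362),[0,14,0],.7),(wc,c(515,124),[120,0,8],.7)]
L=[(c(232,612),[140,200,0],[-10,200,0]),(c(130,522),[140,200,0],[-10,200,0]),(c(345,612),[-10,200,0],[-10,130,0]),(c(400,557),[-10,200,0],[-10,130,0]),
   (c(280,250),[140,-12,0],[140,200,0])]
S=ob[4:]
def res2(v,S=S,W=W,useL=True):
    r=[w*(proj(k_,pl(v,P))[0]-uv) for k_,uv,P,w in W+S]
    if useL:
        for uv,a,b in L:
            A,B=proj(wc,pl(v,a))[0],proj(wc,pl(v,b))[0]; d=(B-A)/np.linalg.norm(B-A); e=uv-A
            r.append([d[0]*e[1]-d[1]*e[0]])
    return np.concatenate(r+[[(v[2]-.037)*1000]])
for nm,kw in (('both',{}),('wrist',dict(S=[])),('scene',dict(W=[],useL=False))):
    f=least_squares(res2,v,kwargs=kw); print(nm,f.x,res2(f.x,**kw).round(1))
    if nm=='both': np.save('plate.npy',f.x)
E
python3 fit2.py
python3 - <<'E'
from h import *
# drive corners, scene crop & side
sc=cal('scene')
E
```

```text
both [0.59385974 0.32828438 0.03650321 3.29521456] [ 0.  -0.3  0.3  1.9 -1.  -0.9 -0.5 -1.   1.5  0.3  0.4 -1.1 -0.6 -0.6
 -0.2 -0.6 -0.  -0.   1.4  0.5  0.9 -0.5]
wrist [0.5935909  0.32848069 0.03702636 3.29544378] [ 0.1 -0.6  0.2  1.8 -0.9 -0.9 -0.4 -1.1  1.6  0.1 -0.1 -0.1  1.4  0.5
  0.8  0. ]
scene [0.59840444 0.3236421  0.03700057 3.28889531] [ 0.3 -0.4 -0.2  0.  -0.2  0.3  0. ]
```

>>> {"op": "apply_moves", "data": {"plan": [[0.012,0.0,-0.058,0,10,0,-1],[0.024,0,-0.116,0,20,0,-1],[0.036,0,-0.174,0,30,0,-1],[0.048,0,-0.232,0,40,0,-1],[0.06,0,-0.29,0,50,0,-1]]}}

```text
time: 2.08
tool_pos: [0.4682, -0.0511, 0.2982]
tool_rot: [-1.57, -0.0, -1.252]
contact_force: [1.2, -0.1, 0.4]
opening: 0.0915
```

Run:
```python
from h import *
s=robot.observe(); print(s['tool_pos'],s['tool_rot'],s['qpos']); print(Rot(s).T@(np.array([.435,-.26,.22])-s['tool_pos']))
```

```text
[ 0.46820763 -0.05108774  0.29817486] [-1.56974360e+00 -3.71074156e-04 -1.25195313e+00] [-2.71799821e-01  1.97550954e-01  1.55404098e+00  2.82711535e-04
  1.38891970e+00 -5.90694200e-01]
[ 0.18794425  0.07814243 -0.09710361]
```

>>> {"op": "apply_moves", "data": {"plan": [[0.045,0.02,-0.025,0,0,0,-1],[0.09,0.04,-0.05,0,0,0,-1],[0.14,0.06,-0.075,0,0,0,-1],[0.188,0.078,-0.097,0,0,0,-1],[0.188,0.078,-0.097,0,0,0,-1]]}}

```text
time: 2.7
tool_pos: [0.4357, -0.2612, 0.2184]
tool_rot: [-1.572, 0.002, -1.251]
contact_force: [-0.0, 0.4, -0.4]
opening: 0.0922
```

```bash
python3 -c "
from h import *
s=shot('wrist','w2'); print(s['time'],s['tool_pos'],s['tool_rot'],s['qpos'])"
```

```text
2.7 [ 0.43571392 -0.26116685  0.21839803] [-1.57222726  0.00166434 -1.25126807] [-6.90747261e-01  3.29098468e-01  1.59937849e+00 -3.48984130e-04
  1.21528610e+00 -1.01015488e+00]
```

View pics/w2.png

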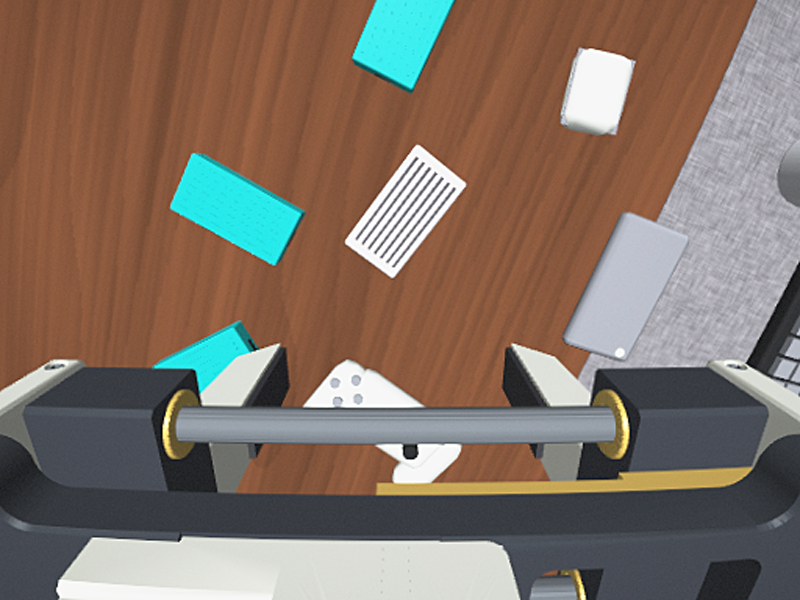

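The drive fills (346–467, 145–277), ribbed silver, free on both sides. Top corners: (417,145), (467,184), (394,277), (346,243). Refine by thresholding and work out the grasp.

```bash
cat > drv.py <<'E'
from h import *
p=np.load('pics/w2.npy'); st=dict(tool_pos=p[:3],tool_rot=p[3:]); wc=cal('wrist',st)
im=cv2.imread('pics/w2_raw.png'); k=.64
g=(im.min(2)>110).astype(np.uint8); g=cv2.morphologyEx(g,cv2.MORPH_CLOSE,np.ones((7,7)))
n,lab=cv2.connectedComponents(g); m=(lab==lab[int(160*k),int(417*k)]).astype(np.uint8)
cs=max(cv2.findContours(m,0,2)[0],key=cv2.contourArea); box=cv2.boxPoints(cv2.minAreaRect(cs)); print(box/k)
eye=np.array([[417,145],[467,184],[394,277],[346,243]])*k
for b in (box,eye):
    P=onz(wc,b,.02); e=np.diff(np.r_[P,P[:1]],axis=0); L=np.linalg.norm(e,axis=1); print(L.round(4),P.mean(0),np.degrees(np.arctan2(e[:,1],e[:,0])).round(1))
E
python3 drv.py
```

```text
[[341.15936 240.55531]
 [416.61246 142.46634]
 [467.96008 181.96448]
 [392.507   280.05347]]
[0.0997 0.0516 0.1024 0.0551] [ 0.42973137 -0.21640536  0.02      ] [  69.8  -17.4 -108.3  159.7]
[0.0506 0.0977 0.05   0.0976] [ 0.43112323 -0.21669869  0.02      ] [ -17.8 -108.8  162.1   71.5]
```

```bash
cat >> h.py <<'E'
def delta(s,pos,Rt):
    r=Rot(s); return (r.T@(np.array(pos)-s['tool_pos'])).round(4), np.degrees(R.from_matrix(r.T@Rt).as_rotvec()).round(2)
E
python3 - <<'E'
from h import *
s=robot.observe(); print(delta(s,[.4305,-.2166,.08],R.from_euler('xyz',[-np.pi/2,0,np.radians(-109)]).as_matrix()))
E
```

```text
(array([-0.0424,  0.1393,  0.0082]), array([ 0.06, 37.38, -0.08]))
```

>>> {"op": "apply_moves", "data": {"plan": [[-0.0424,0.03,0.0082,0,10,0,-0.5],[-0.0424,0.07,0.0082,0,20,0,-0.5],[-0.0424,0.11,0.0082,0,30,0,-0.5],[-0.0424,0.139,0.0082,0,37.4,0,-0.5],[-0.0424,0.139,0.0082,0,37.4,0,-0.5]]}}

```text
time: 3.38
tool_pos: [0.4306, -0.2145, 0.08]
tool_rot: [-1.574, 0.001, -1.898]
contact_force: [-0.8, 0.7, -0.4]
opening: 0.0687
```

Run:
```python
from h import *
s=shot('wrist','w3'); print(s['opening'],s['tool_pos'],s['tool_rot'])
print(delta(s,[.4305,-.2166,.0135],R.from_euler('xyz',[-np.pi/2,0,np.radians(-109)]).as_matrix()))
# check position of drive edges at this pose
wc=cal('wrist',s); 
c=np.array([.4305,-.2166,.02]);u=np.array([np.cos(np.radians(71)),np.sin(np.radians(71)),0]);w=np.array([u[1],-u[0],0])
P=[c+a*.05*u+b*.026*w for a,b in ((1,1),(1,-1),(-1,-1),(-1,1))]
im=cv2.imread('pics/w3_raw.png'); q=proj(wc,P); print(q.round(0))
cv2.polylines(im,[q.round().astype(int)],True,(0,0,255),1); cv2.imwrite('pics/w3o.png',cv2.resize(im,(768,576)))
```

```text
0.06867637959617284 [ 0.43056087 -0.2144769   0.07997446] [-1.57398758e+00  1.34238024e-03 -1.89758416e+00]
(array([0.0021, 0.0665, 0.0008]), array([ 0.18,  0.28, -0.08]))
[[286. 153.]
 [220. 152.]
 [224. 263.]
 [281. 263.]]
```

View pics/w3o.png

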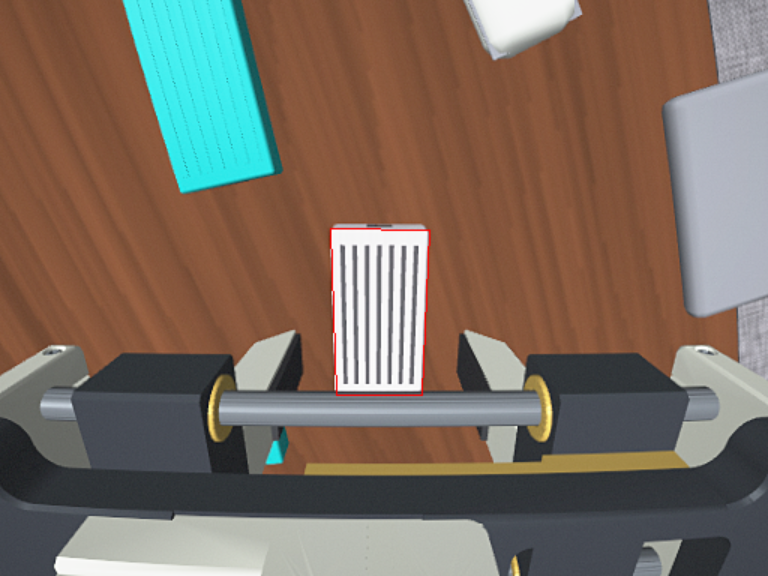

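Drive outline matches the estimate; a turquoise piece peeks at (275,445), near the left finger. Check that clearance.

Run:
```python
from h import *
s=robot.observe(); p=np.load('pics/w3.npy'); st=dict(tool_pos=p[:3],tool_rot=p[3:])
P=onz(cal('wrist',st),np.array([[277,428],[285,440],[268,462]])/1.5,.02); print((P-[.4305,-.2166,.0135])@Rot(st))
p=np.load('pics/w2.npy'); s2=dict(tool_pos=p[:3],tool_rot=p[3:])
P=onz(cal('wrist',s2),np.array([[303,212],[275,265],[193,153],[170,208]])*.64,.02); print((P-[.4305,-.2166,.0135])@Rot(st))
```

```text
[[ 0.07449418 -0.00639721 -0.06355769]
 [ 0.08354167 -0.00642305 -0.05926755]
 [ 0.10114944 -0.00640675 -0.07178084]]
[[ 0.04885691 -0.00634696 -0.06851832]
 [ 0.10083565 -0.00643415 -0.06306149]
 [ 0.06276831 -0.00605403 -0.16616224]
 [ 0.11277762 -0.00613979 -0.16032375]]
```

>>> {"op": "apply_moves", "data": {"plan": [[0.002,0.03,0.0008,0.2,0.3,0,-0.5],[0.002,0.055,0.0008,0.2,0.3,0,-0.5],[0.002,0.0665,0.0008,0.2,0.3,0,-0.5],[0.002,0.0665,0.0008,0.2,0.3,0,-0.5],[0.002,0.0665,0.0008,0.2,0.3,0,0.3]], "squeeze": 25}}

```text
time: 4.05
tool_pos: [0.4319, -0.2194, 0.0154]
tool_rot: [-1.565, -0.001, -1.906]
contact_force: [-0.2, 0.7, -0.5]
opening: 0.0627
```

>>> {"op": "apply_moves", "data": {"plan": [[0,0,0,0,0,0,0.3],[0,0,0,0,0,0,0.3],[0,-0.002,0,0,0,0,0.3],[0,-0.015,0,0,0,0,0.3],[0,-0.03,0,0,0,0,0.3]]}}

```text
time: 4.68
tool_pos: [0.4309, -0.219, 0.045]
tool_rot: [-1.568, 0.0, -1.906]
contact_force: [-0.1, -0.3, -1.1]
opening: 0.0516
```

Run:
```python
from h import *
s=robot.observe(); v=np.load('plate.npy'); v[:3]=[.5942,.3281,.037]; np.save('plate.npy',v)
M=platefR(v[3]); Rt=np.c_[M[:,1],-M[:,2],-M[:,0]]; print(np.linalg.det(Rt))
pos=lambda x,y,z: v[:3]+M@np.array([x,y,z])/1e3
print(s['tool_pos'],s['opening'],s['qpos'],s['contact_force'])
print('M',M.round(3))
for P in ([85,130,120],[85,130,60],[85,130,15]): print(pos(*P).round(4),delta(s,pos(*P),Rt))
```

```text
1.0000000000000002
[ 0.43094671 -0.21896228  0.04503866] 0.05159120303848184 [-6.29548984e-01  5.21226410e-01  1.87178197e+00  1.66658540e-03
  7.45639711e-01 -2.95102930e-01] [-0.09778687 -0.3018862  -1.14233622]
M [[-0.916  0.273  0.293]
 [-0.142 -0.905  0.401]
 [ 0.375  0.326  0.868]]
[0.587  0.2464 0.2153] (array([-0.4909, -0.1702, -0.0054]), array([-16.58, -31.38, -25.25]))
[0.5694 0.2224 0.1633] (array([-0.4624, -0.1182, -0.0143]), array([-16.58, -31.38, -25.25]))
[0.5562 0.2044 0.1242] (array([-0.441 , -0.0791, -0.0209]), array([-16.58, -31.38, -25.25]))
```

Gripped (opening 51.6 mm). Lift and carry to above the dock.

>>> {"op": "apply_moves", "data": {"plan": [[0,-0.055,0,0,0,0,0.3],[-0.02,-0.11,0,0,0,0,0.3],[-0.07,-0.145,0,0,0,0,0.3],[-0.125,-0.17,-0.002,0,0,0,0.3],[-0.18,-0.18,-0.002,0,0,0,0.3]]}}

```text
time: 5.3
tool_pos: [0.4885, -0.0468, 0.2272]
tool_rot: [-1.563, 0.0, -1.907]
contact_force: [0.3, -0.3, -1.6]
opening: 0.0517
```

>>> {"op": "apply_moves", "data": {"plan": [[-0.055,-0.01,0,-3.3,-6.3,-5,0.3],[-0.11,-0.015,0,-6.6,-12.6,-10,0.3],[-0.165,-0.015,0,-9.9,-18.9,-15,0.3],[-0.22,-0.015,-0.002,-13.2,-25.2,-20,0.3],[-0.27,-0.015,-0.003,-16.6,-31.4,-25.2,0.3]]}}

```text
time: 5.92
tool_pos: [0.5741, 0.2097, 0.2407]
tool_rot: [-1.979, -0.332, -1.274]
contact_force: [1.7, -1.2, -0.5]
opening: 0.0516
```

```bash
cat >> h.py <<'E'
def tgt():
    v=np.load('plate.npy'); M=platefR(v[3]); Rt=np.c_[M[:,1],-M[:,2],-M[:,0]]
    return v[:3],M,Rt
def rep(P=None):
    s=robot.observe(); o,M,Rt=tgt()
    print('t',s['time'],'plate TCP mm',((s['tool_pos']-o)@M*1e3).round(1),'open',round(s['opening'],4),'F plate',(s['contact_force']@M).round(1),'ang',np.degrees(R.from_matrix(Rot(s).T@Rt).as_rotvec()).round(2))
    if P is not None: print('delta',*delta(s,o+M@np.array(P)/1e3,Rt))
    return s
E
python3 -c "
from h import *
print(rep([85,130,100])['qpos'])"
```

```text
t 5.925 plate TCP mm [111.6 168.  123.5] open 0.0516 F plate [-1.6  1.4 -0.4] ang [-0.03  0.17  0.1 ]
delta [-0.038   0.0235  0.0267] [-0.03  0.17  0.1 ]
[ 0.36216644  0.79828564  0.83202835 -0.29697208  1.94235547  0.08710232]
```

>>> {"op": "apply_moves", "data": {"plan": [[-0.019,0.02,0.013,0,0,0,0.3],[-0.038,0.04,0.0267,0,0.2,0,0.3],[-0.038,0.0635,0.0267,0,0.2,0.1,0.3],[-0.038,0.0635,0.0267,0,0.2,0.1,0.3],[-0.038,0.0635,0.0267,0,0.2,0.1,0.3]]}}

```text
time: 6.55
tool_pos: [0.57, 0.2207, 0.1635]
tool_rot: [-1.974, -0.33, -1.283]
contact_force: [-0.5, 0.5, -1.5]
opening: 0.0518
```

Run:
```python
from h import *
rep([85,130,30])
s=shot('scene','p1'); shot('side','p1s')
a=cv2.imread('pics/p1_raw.png')[90:220,230:350]; b=cv2.imread('pics/p1s_raw.png')[100:230,180:300]
cv2.imwrite('pics/p1c.png',cv2.resize(np.hstack([a,b]),None,fx=3.3,fy=3.3,interpolation=2))
```

```text
t 6.55 plate TCP mm [ 84.8 131.8  59.7] open 0.0518 F plate [-0.2 -1.1 -1.2] ang [-0.14 -0.24 -0.17]
delta [-0.0017  0.0297 -0.0002] [-0.14 -0.24 -0.17]
```

View pics/p1c.png

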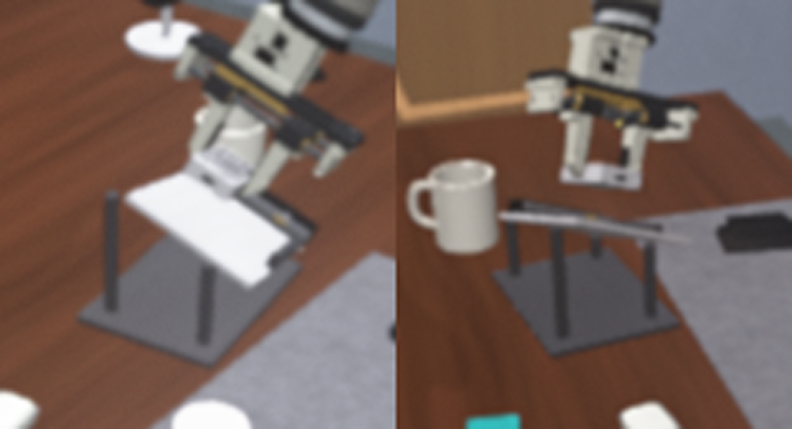

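Drive hangs parallel over the plate in both views. Lower in stages, watching the force.

>>> {"op": "apply_moves", "data": {"plan": [[0,0.015,0,0,-0.2,0,0.3],[0,0.03,0,0,-0.2,0,0.3],[0,0.039,0,0,-0.2,0,0.3],[0,0.039,0,0,-0.2,0,0.3],[0,0.039,0,0,-0.2,0,0.3]]}}

```text
time: 7.28
tool_pos: [0.5584, 0.2052, 0.1286]
tool_rot: [-1.976, -0.329, -1.279]
contact_force: [-0.6, -0.1, -1.6]
opening: 0.0518
```

```bash
python3 -c "
from h import *
rep([85,130,15])"
```

```text
t 7.275 plate TCP mm [ 84.5 131.2  19.8] open 0.0518 F plate [-0.  -0.6 -1.6] ang [-0.09 -0.   -0.15]
delta [-0.0012  0.0048 -0.0005] [-0.09 -0.   -0.15]
```

>>> {"op": "apply_moves", "data": {"plan": [[0,0.001,0,0,0,0,0.3],[0,0.002,0,0,0,0,0.3],[0,0.003,0,0,0,0,0.3],[0,0.003,0,0,0,0,0.3],[0,0.003,0,0,0,0,0.3]]}}

```text
time: 7.9
tool_pos: [0.557, 0.2038, 0.1252]
tool_rot: [-1.978, -0.329, -1.278]
contact_force: [0.1, 1.1, -1.9]
opening: 0.0519
```

```bash
python3 -c "
from h import *
rep([85,130,15])"
```

```text
t 7.9 plate TCP mm [ 84.7 131.1  15.9] open 0.0519 F plate [-0.9 -1.6 -1.2] ang [-0.01  0.02 -0.14]
delta [-0.0011  0.0009 -0.0003] [-0.01  0.02 -0.14]
```

Not touching yet; continue in 0.5 mm rows.

>>> {"op": "apply_moves", "data": {"plan": [[0,0.0005,0,0,0,0,0.3],[0,0.001,0,0,0,0,0.3],[0,0.0015,0,0,0,0,0.3],[0,0.0015,0,0,0,0,0.3],[0,0.0015,0,0,0,0,0.3]]}}

```text
time: 8.52
tool_pos: [0.5569, 0.2034, 0.1244]
tool_rot: [-1.976, -0.329, -1.279]
contact_force: [3.2, 2.8, 3.5]
opening: 0.0517
```

```bash
python3 -c "
from h import *
rep()"
```

```text
t 8.525 plate TCP mm [ 84.6 131.2  15. ] open 0.0517 F plate [-2.  -0.5  5.1] ang [-0.08  0.01 -0.14]
```

>>> {"op": "apply_moves", "data": {"plan": [[0,0.0005,0,0,0,0,0.3],[0,0.001,0,0,0,0,0.3],[0,0.001,0,0,0,0,0.3],[0,0.001,0,0,0,0,0.3],[0,0.001,0,0,0,0,0.3]]}}

```text
time: 9.15
tool_pos: [0.5569, 0.2033, 0.1242]
tool_rot: [-1.975, -0.329, -1.279]
contact_force: [1.8, 4.2, 8.2]
opening: 0.0514
```

```bash
python3 -c "
from h import *
rep()"
```

```text
t 9.15 plate TCP mm [ 84.6 131.1  14.8] open 0.0514 F plate [ 0.8 -0.7  9.3] ang [-0.16 -0.   -0.16]
```

Drive lies on the plate (contact at TCP z≈15 mm, 9 N). Release and withdraw along the plate normal promptly.

>>> {"op": "apply_moves", "data": {"plan": [[0,-0.0005,0,0,0,0,-1],[0,-0.02,0,0,0,0,-1],[0,-0.07,0,0,0,0,-1],[0,-0.1,0,0,0,0,-1],[0,-0.1,0,0,0,0,-1]]}}

```text
time: 9.78
tool_pos: [0.5863, 0.2432, 0.211]
tool_rot: [-1.975, -0.329, -1.279]
contact_force: [-0.4, 0.5, -1.0]
opening: 0.091
```

>>> {"op": "apply_moves", "data": {"plan": [[0,0,0,0,0,0,-1],[0,0,0,0,0,0,-1],[0,0,0,0,0,0,-1],[0,0,0,0,0,0,-1],[0,0,0,0,0,0,-1]]}}

```text
time: 10.4
tool_pos: [0.5856, 0.2426, 0.2099]
tool_rot: [-1.978, -0.329, -1.278]
contact_force: [-0.1, -0.0, 0.1]
opening: 0.0916
```

Run:
```python
from h import *
s=rep([26,160,60]); s=shot('wrist','q1'); shot('scene','q1c',box=(255,115,335,175))
o,M,_=tgt(); wc=cal('wrist',s); im=cv2.imread('pics/q1_raw.png')
def outl(yo,col):
    P=[o+M@np.array([x,y+yo,20])/1e3 for x,y in ((0,0),(52,0),(52,100),(0,100))]; q=proj(wc,P); cv2.polylines(im,[q.round().astype(int)],True,col,1)
outl(8,(0,0,255)); a=cv2.resize(im,(512,384)); b=cv2.resize(cv2.imread('pics/q1c.png'),(512,384))
a=im[40:300,120:440]; a=cv2.resize(a,None,fx=1.6,fy=1.6,interpolation=2); b=cv2.resize(b[:, :420],(280,a.shape[0]))
cv2.imwrite('pics/q1o.png',np.hstack([a,b]))
```

```text
t 10.4 plate TCP mm [ 84.8 131.4 113.3] open 0.0916 F plate [ 0.2  0.  -0. ] ang [-0.    0.02 -0.14]
delta [0.0288 0.0533 0.0588] [-0.    0.02 -0.14]
```

View pics/q1o.png

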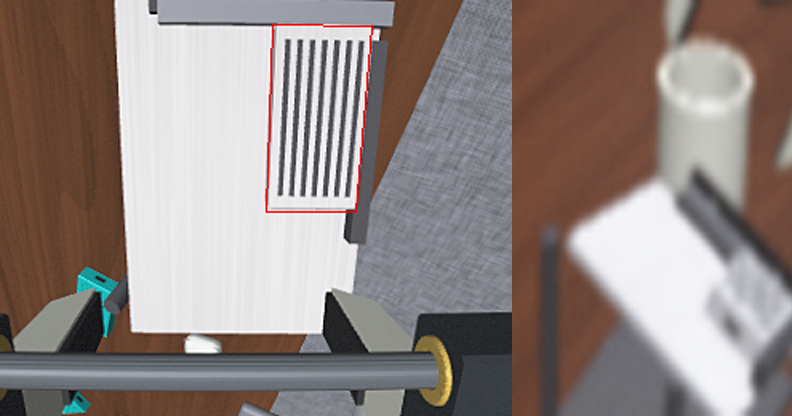

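The drive slid into the corner: outline predicted for "8 mm proud, against the side fence" (red) fits it, and fence and bar lie as modelled. Now close the fingers and come down behind its upper end (plate y≈108 mm).

>>> {"op": "apply_moves", "data": {"plan": [[0.007,0,0.03,0,0,-0.1,1],[0.0136,0,0.0588,0,0,-0.1,1],[0.0136,0,0.0588,0,0,-0.1,1],[0.0136,0.02,0.0588,0,0,-0.1,1],[0.0136,0.05,0.0588,0,0,-0.1,1]], "squeeze": 15}}

```text
time: 11.12
tool_pos: [0.6282, 0.2193, 0.1496]
tool_rot: [-1.975, -0.331, -1.278]
contact_force: [-0.3, -0.0, 0.8]
opening: 0.0463
```

>>> {"op": "apply_moves", "data": {"plan": [[0,0.02,0,0,0,0,1],[0,0.04,0,0,0,0,1],[0,0.0475,0,0,0,0,1],[0,0.0475,0,0,0,0,1],[0,0.0475,0,0,0,0,1]]}}

```text
time: 11.75
tool_pos: [0.6151, 0.2003, 0.1086]
tool_rot: [-1.976, -0.331, -1.278]
contact_force: [-0.1, 0.1, 0.4]
opening: 0.001
```

```bash
python3 -c "
from h import *
rep([26,122,15.5])"
```

```text
t 11.75 plate TCP mm [ 25.9 144.7  17.1] open 0.001 F plate [0.3 0.  0.4] ang [-0.12  0.   -0.05]
delta [-0.0227  0.0016 -0.0001] [-0.12  0.   -0.05]
```

>>> {"op": "apply_moves", "data": {"plan": [[-0.01,0.0016,0,0,0,0,1],[-0.02,0.0016,0,0,0,0,1],[-0.022,0.0016,0,0,0,0,1],[-0.023,0.0016,0,0,0,0,1],[-0.024,0.0016,0,0,0,0,1]]}}

```text
time: 12.38
tool_pos: [0.6077, 0.2207, 0.0985]
tool_rot: [-1.978, -0.331, -1.278]
contact_force: [-0.3, 0.2, -0.4]
opening: 0.0004
```

```bash
python3 -c "
from h import *
rep()"
```

```text
t 12.375 plate TCP mm [ 25.9 120.9  14.3] open 0.0004 F plate [ 0.1 -0.4 -0.4] ang [-0.02  0.   -0.03]
```

>>> {"op": "apply_moves", "data": {"plan": [[-0.001,0,0,0,0,0,1],[-0.002,0,0,0,0,0,1],[-0.003,0,0,0,0,0,1],[-0.004,0,0,0,0,0,1],[-0.004,0,0,0,0,0,1]]}}

```text
time: 13.0
tool_pos: [0.607, 0.223, 0.0977]
tool_rot: [-1.978, -0.333, -1.279]
contact_force: [1.2, -6.3, 2.8]
opening: 0.0001
```

```bash
python3 -c "
from h import *
rep()"
```

```text
t 13.0 plate TCP mm [ 25.9 118.4  14.4] open 0.0001 F plate [0.8 7.  0.3] ang [ 0.   -0.09  0.08]
```

>>> {"op": "apply_moves", "data": {"plan": [[-0.001,0,0,0,0,0,1],[-0.002,0,0,0,0,0,1],[-0.003,0,0,0,0,0,1],[-0.004,0,0,0,0,0,1],[-0.004,0,0,0,0,0,1]]}}

```text
time: 13.62
tool_pos: [0.606, 0.2264, 0.0965]
tool_rot: [-1.978, -0.334, -1.279]
contact_force: [0.6, -6.0, 2.6]
opening: 0.0009
```

```bash
python3 -c "
from h import *
rep()"
```

```text
t 13.625 plate TCP mm [ 25.9 114.7  14.3] open 0.0009 F plate [ 1.3  6.4 -0. ] ang [ 0.01 -0.1   0.09]
```

>>> {"op": "apply_moves", "data": {"plan": [[-0.0008,0,0,0,0,0,1],[-0.0016,0,0,0,0,0,1],[-0.0024,0,0,0,0,0,1],[-0.003,0,0,0,0,0,1],[-0.003,0,0,0,0,0,1]]}}

```text
time: 14.25
tool_pos: [0.6052, 0.229, 0.0955]
tool_rot: [-1.978, -0.334, -1.279]
contact_force: [2.3, -6.4, 2.2]
opening: 0.0003
```

```bash
python3 -c "
from h import *
rep()"
```

```text
t 14.25 plate TCP mm [ 25.9 111.7  14.3] open 0.0003 F plate [-0.4  7.2  0. ] ang [ 0.   -0.1   0.09]
```

>>> {"op": "apply_moves", "data": {"plan": [[-0.0005,0,0,0,0,0,1],[-0.001,0,0,0,0,0,1],[-0.0015,0,0,0,0,0,1],[-0.0015,0,0,0,0,0,1],[-0.0015,0,0,0,0,0,1]]}}

```text
time: 14.88
tool_pos: [0.605, 0.2296, 0.0953]
tool_rot: [-1.978, -0.335, -1.279]
contact_force: [2.9, -9.7, 3.3]
opening: 0.0004
```

```bash
python3 -c "
from h import *
rep()"
```

```text
t 14.875 plate TCP mm [ 25.9 111.1  14.3] open 0.0004 F plate [-0.1 10.6 -0.2] ang [ 0.02 -0.16  0.16]
```

Hard stop reached: travel stopped at y≈111 and the force climbs. Raise to ~18 N.

>>> {"op": "apply_moves", "data": {"plan": [[-0.0004,0,0,0,0,0,1],[-0.0008,0,0,0,0,0,1],[-0.001,0,0,0,0,0,1],[-0.001,0,0,0,0,0,1],[-0.001,0,0,0,0,0,1]]}}

```text
time: 15.5
tool_pos: [0.6051, 0.2296, 0.0954]
tool_rot: [-1.978, -0.337, -1.28]
contact_force: [2.1, -12.1, 4.9]
opening: 0.0004
```

```bash
python3 -c "
from h import *
rep()"
```

```text
t 15.5 plate TCP mm [ 25.9 111.1  14.4] open 0.0004 F plate [ 1.6 13.2  0. ] ang [ 0.03 -0.22  0.22]
```

>>> {"op": "apply_moves", "data": {"plan": [[-0.0004,0,0,0,0,0,1],[-0.0008,0,0,0,0,0,1],[-0.001,0,0,0,0,0,1],[-0.001,0,0,0,0,0,1],[-0.001,0,0,0,0,0,1]]}}

```text
time: 16.12
tool_pos: [0.6051, 0.2297, 0.0955]
tool_rot: [-1.978, -0.338, -1.28]
contact_force: [2.8, -14.9, 5.7]
opening: 0.0003
```

```bash
python3 -c "
from h import *
rep()"
```

```text
t 16.125 plate TCP mm [ 25.9 111.1  14.6] open 0.0003 F plate [ 1.7 16.1 -0.2] ang [ 0.03 -0.27  0.29]
```

>>> {"op": "apply_moves", "data": {"plan": [[-0.0003,0,0,0,0,0,1],[-0.0006,0,0,0,0,0,1],[-0.0006,0,0,0,0,0,1],[-0.0006,0,0,0,0,0,1],[-0.0006,0,0,0,0,0,1]]}}

```text
time: 16.75
tool_pos: [0.6051, 0.2297, 0.0955]
tool_rot: [-1.978, -0.339, -1.28]
contact_force: [3.6, -16.3, 6.9]
opening: 0.0007
```

```bash
python3 -c "
from h import *
rep()"
```

```text
t 16.75 plate TCP mm [ 25.9 111.1  14.6] open 0.0007 F plate [ 1.6 17.9  0.5] ang [ 0.04 -0.3   0.33]
```

>>> {"op": "apply_moves", "data": {"plan": [[0,0,0,0,0,0,1],[0,0,0,0,0,0,1],[0,0,0,0,0,0,1],[0,0,0,0,0,0,1],[0,0,0,0,0,0,1]]}}

```text
time: 17.38
tool_pos: [0.6051, 0.2298, 0.0955]
tool_rot: [-1.978, -0.339, -1.28]
contact_force: [3.6, -16.7, 6.7]
opening: 0.0005
```

```bash
python3 -c "
from h import *
rep()"
```

```text
t 17.375 plate TCP mm [ 25.9 111.   14.6] open 0.0005 F plate [ 1.6 18.3  0.2] ang [ 0.04 -0.3   0.33]
```

Held at 18 N. Back off up the slope, lift, and look.

>>> {"op": "apply_moves", "data": {"plan": [[0.003,0,0,0,0,0,1],[0.01,0,0,0,0,0,1],[0.03,0,0,0,0,0,1],[0.035,-0.03,0,0,0,0,1],[0.035,-0.08,0,0,0,0,1]]}}

```text
time: 18.0
tool_pos: [0.6365, 0.233, 0.1746]
tool_rot: [-1.981, -0.331, -1.278]
contact_force: [0.4, 0.3, 1.2]
opening: 0.0004
```

>>> {"op": "apply_moves", "data": {"plan": [[0,-0.02,-0.02,0,0,0,1],[0,-0.03,-0.04,0,0,0,1],[0,-0.03,-0.05,0,0,0,1],[0,-0.03,-0.05,0,0,0,1],[0,-0.03,-0.05,0,0,0,1]]}}

```text
time: 18.62
tool_pos: [0.5992, 0.2393, 0.219]
tool_rot: [-1.979, -0.331, -1.277]
contact_force: [-0.5, 0.0, -0.7]
opening: 0.0003
```

Run:
```python
from h import *
s=rep(); s=shot('wrist','z1'); shot('scene','z1s')
o,M,_=tgt(); wc=cal('wrist',s); im=cv2.imread('pics/z1_raw.png'); k=2.5
q=proj(wc,[o+M@np.array([x,y,20])/1e3 for x,y in ((0,0),(52,0),(52,100),(0,100))]); print(q.round())
x0,y0=(q.min(0)-45).astype(int).clip(0); x1,y1=(q.max(0)+45).astype(int)
a=im[y0:y1,x0:x1]; k=min(2.5,590/a.shape[0],390/a.shape[1]); a=cv2.resize(a,None,fx=k,fy=k,interpolation=2)
cv2.polylines(a,[((q-[x0,y0]+.5)*k).round().astype(int)],True,(0,0,255),1)
b=cv2.imread('pics/z1s_raw.png'); b=cv2.resize(b,(400,300)); h=max(a.shape[0],300)
c=np.zeros((h,a.shape[1]+400,3),np.uint8); c[:a.shape[0],:a.shape[1]]=a; c[:300,a.shape[1]:]=b; cv2.imwrite('pics/z1o.png',c); print(c.shape)
```

```text
t 18.625 plate TCP mm [ 76.2 141.  123.8] open 0.0003 F plate [ 0.2 -0.4 -0.7] ang [ 0.03  0.02 -0.03]
[[340.  36.]
 [280.  35.]
 [277. 151.]
 [331. 151.]]
(490, 782, 3)
```

View pics/z1o.png

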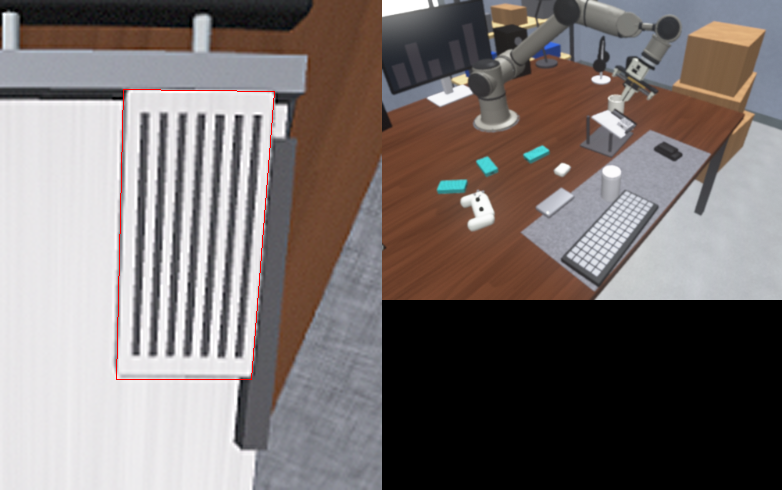

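The drive matches the seat outline (red) to about 1 px (≈1 mm): flush with the side fence and the end fence, with the bar pushed in level. The other items are where they were, and the arm is clear.

```bash
python3 -c "
from cell import robot
print(robot.hand_in())"
```

```text
the job is handed in; nothing more can be done
None
```

The drive is seated in the dock's low corner, and I handed the job in at about 18.6 s of the 67 s allowed.

- **Placing:** I picked the ribbed silver drive and laid it flat on the plate at about x 85, y 130 mm. I let go once the contact force showed it resting there (about 9 N). It slid into the corner by itself, against the side fence and the connector bar.
- **Seating:** I pushed it down the slope with closed fingers. The bar moved in about 7.3 mm at 6–7 N, then travel stopped. I leaned on it at 18 N for about 0.6 s. The highest push reading I saw was 18.3 N, but I only read the force at the end of each move call, so brief peaks in between were not checked.
- **Last checks:** After backing off, the wrist picture showed the drive matching the computed fully-home outline to about 1 px (roughly 1 mm), with no force on the tool. By eye in the scene picture, the other objects had not moved.
- **Disagreement:** The plate position fitted from the scene camera alone differed from the wrist-camera fit by about 5 mm. I mainly used the wrist fit, and the later contacts and outlines agreed with it.

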